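# Last two biscotti into the leaning jar

### The job

Put the last two biscotti from the cooling rack into the leaning glass jar, one after the other, each right through the narrow neck so that it lies wholly inside, then swing the hinged lid down until it is fully shut. Do not let a biscotto fall on the worktop or shove the rack away, and leave the salt shaker, the orange spatula and the yellow-capped spice jar where they are.

Things in the scene. Friction and masses are not known exactly. Their poses are not given: they have to be found in the camera images.
- biscotto_a: a biscotto, a rigid slice 120 x 24 x 18 mm (about 35 g), pale with browned long edges, lying flat on the cooling rack; one of the two to be moved. Origin at the centre of its underside, x along its 120 mm length, y across its 24 mm width, z up through its 18 mm thickness; both ends are alike.
- biscotto_b: a biscotto, a rigid slice 120 x 24 x 18 mm (about 35 g), pale with browned long edges, lying flat on the cooling rack; the other one to be moved. Frame as for biscotto_a.
- biscotto_a_mid (a point): the centre of biscotto_a, 9 mm above its origin, same axes.
- biscotto_b_mid (a point): the centre of biscotto_b, 9 mm above its origin, same axes.
- rack: the flat wire cooling rack, 214 x 290 x 5 mm (0.22 kg), loose on the worktop, the biscotti on its top at 5 mm; origin at the centre of its underside, x along the 214 mm side.
- stand: black wire stand that cradles the jar, fixed; origin on the worktop, x level; the jar's mouth leans out over its -x side. Foot from x = -58 to +104 mm, y = -66 to +66 mm. Round about: wall cabinets hang 0.55 m above the worktop from 0.62 m ahead of the robot's base (handles); a toaster oven 0.24 m high stands from 0.55 m ahead, 0.2 m to either side; an air fryer stands right of it.
- jar: clear-glass jar fixed in the stand, axis leaning 40 deg from vertical. Origin at the bottom's centre, z along the axis out of the mouth, y level, x to its upper side. 200 mm long, base 6 mm thick; inside 103 mm wide up to z = 132 mm, a shoulder narrows it to z = 172 mm, then the neck, 48 mm wide. Two slices fixed in it lie on its lower wall. A slice centred below z = 115 mm is wholly inside.
- jar_mouth (a point): centre of the mouth, in the rim's plane, at z = 200 mm on the jar's axis; axes as the jar's. The rim is 62 mm across outside and 7 mm high, the neck under it 57 mm outside, 48 mm inside. Let go along the axis with its centre 15 mm or more past the rim, a slice slides in by itself.
- lid (a joint): angle (rad) of the round steel lid, 66 mm across, about 12 mm thick with its orange seal, hinged on the upper side of the rim: 0 is shut flat on the rim, growing as it opens (limit 2.95). At 2.27 it stands upright; it starts leaning back behind the mouth at 2.55 to 2.85. The hinge is stiff: the lid stays where it is left, a push of about 1 N at the tab moves it, and it has no latch.
- lid_hinge (a point): a point on the hinge's axis, in the jar's frame at x = 37 mm, y = 0, z = 204 mm; it stays still. The axis runs along the jar's y.
- lid_tab (a point): point on the lid's flat tab (22 mm wide, 5.5 mm thick), 80 mm from the hinge in the lid's plane. With the lid at angle q it lies 80 mm along (-cos q, 0, sin q) of the jar's frame from the hinge. The tab ends 84 mm from the hinge; the lid's outer face stands at most 8.5 mm above the hinge's plane, the tab's outer face 4 mm.
- salt_shaker: grey salt shaker, 44 mm across, 90 mm high, bystander; origin under its centre.
- orange_spatula: orange silicone spatula, 200 x 42 x 15 mm, lying left of the rack, bystander; origin under its centre, x along it.
- yellow_spice: spice jar with a yellow cap, 45 mm across, 100 mm high, bystander; origin under its centre.

How it is judged:
By the outcome, as a careful person would: the job done as asked, in the order asked, and still so for the second after the job is handed in, with the robot touching nothing.
It also fails if it takes over 72 s, if anything falls off the work surface, if the arm or the gripper's body presses on something with over 40 N, if the wrist force passes 120 N, or if a joint passes its speed limit or range.

### The arm

A 6-joint arm with a two-finger parallel gripper is mounted at the origin on a cart in front of the work surface, level with it; the furniture and walls round the work are solid. World frame = base frame: x ahead of the robot, y to its left, z up, the work surface at z = 0. Lengths are in m, angles in rad, forces in N, time in s.
With the tool pointing down it reaches from about 0.3 to 0.875 m from the base axis. Payload 6.4 kg.
Tool frame: the origin (TCP) lies midway between the tips of the shut fingers; the grasp point (between the pads) lies 19 mm behind it (ctrl.tcp_to_grasp is the distance from the TCP to the grasp point, in m); z points along the fingers, y is the direction in which the jaws open and shut (so a half turn about z gives the same grasp; the last joint's range is limited). The gripper opens to 85 mm and grips with 20 to 120 N. Pads are 22 mm wide; open, the fingers measure 114 mm over their backs; the gripper's body (76 mm by 85 mm) begins 54 mm behind the grasp point. The pads swing forward as they close: fully open they stand 13 mm farther back than shut.
Start: joints at [-1.394, 0.181, 1.607, -0, 1.354, -0.206], TCP at [0.215, -0.533, 0.231] pointing down, gripper open.
Joint ranges: [-2.99, 2.99], [-0.89, 2.07], [0.3, 2.58], [-1.14, 4.28], [0, 2.63], [-3.12, 3.12]. Speed limits (rad/s): [2.57, 2.57, 3.01, 3.14, 3.14, 3.14].

### API

Orientations are given as a unit quaternion [w, x, y, z].
In Python, from bench import monitor, imaging, order, spotter, ctrl gives the robot as it stands.
- The arm moves only by the shell command python3 -m pendant 'ROWS'. ROWS is JSON, a list that holds one entry, the list of rows, each a list of 5 numbers: the shift along the world's x, y, z in mm, then the turn about the world's z in degrees, then the finger opening in mm, from 0 to 85.4. A call has 1 to 8 rows; each row shifts and turns the commanded pose from where the row before left it; what a row does not reach is not made up. A row lasts 1/8 s, in which the tool goes at most 62.5 mm and 10.7 degrees, less where a joint would pass 70% of its speed; a pose out of reach is approached as far as the arm can. A call with a gripper value outside its range is refused whole. The fingers move at their own pace and stop on an object; the grip force is fixed at half the most. Time passes only in rows, so rows that do not move let the fingers close. It gives the time, the measured TCP pose, the force and the opening at its end, in the units of the state.
- monitor.get_obs(): the state, without advancing time (a new reading comes with each control period).
- imaging.camera(name): name is "scene" or "top" or "wrist"; returns a dict with "img" (400x640x3 uint8, red, green, blue), "vfov" (degrees; the focal length in pixels is half the picture's height over the tangent of half this angle, whatever the lens; pixels are square), "cx", "cy" (the principal point, pixels), "origin" and "orientation" of the camera in the world. Camera axes: x right, y down, z forward; pixel columns grow to the right and rows downward; lengths in m; the calibration is good to about 2 mm. A picture is of the moment at which its call begins. There is no depth.
- order.hand_in(): hands the job in, once; it reports no verdict.
Trained networks look in the newest picture that a camera, given by its name, has taken for a name from the list of things; names that differ only in an ending like _2 or _b are one class to them, and where a whole thing is asked for, a point or a joint stands for the part that bears it (a point fixed in the world has none). Each returns a list of dicts, best first, with "confidence" (0 to 1); they miss things now and then, are a little off and sometimes report something else, mostly with a low value. They report only what shows in the picture. A call takes as long as a camera call.
- spotter.recognise(camera, thing): "at" ([x, y, z] in m, in the coordinates of the camera as it stood for that picture, good to about 4 mm: the middle of the surface that is visible of it).
- spotter.tip_of(camera, thing): "at" ([x, y, z] in m, in the coordinates of the camera as it stood for that picture, good to about 4 mm: a listed point, or the origin of a listed thing).
The state is a dict: "time_s": time; "q": joint angles; "dq": joint speeds; "joint_efforts": joint torques, N m; "eef_pos": TCP position; "eef_rot": TCP orientation; "wrist_force": force on the tool from outside, world axes, zero at the start; "torque": the same for the moment, N m; "opening": opening from 0.0 (shut) to 1.0 (fully open).
Only numpy, scipy, OpenCV 4.12 (cv2) and the standard library are available. Lean on these libraries where they do the work, as an engineer would, in place of code of your own. Each camera call takes 0.05 s, during which the arm holds its last target. There are 200 camera calls.

## Working session

There is one attempt and no reset: what is moved stays moved. The work goes in short steps, Python scripts to look and compute and a shell command to move; the robot and the scene stay as the last step left them, time stands still between calls to the robot, and variables do not carry over. Pictures are saved under pics/ and viewed, about 8 in all and at most 12, crops included, and the job is handed in when it is done.

```bash
mkdir -p pics; ls; cat > h.py <<'E'
import numpy as np, cv2
from scipy.spatial.transform import Rotation as R
from bench import monitor, imaging, order, spotter, ctrl
def rot(q): return R.from_quat([q[1],q[2],q[3],q[0]])
def w(c,p): return np.array(c['origin'])+rot(c['orientation']).apply(p)
def px(c,P):
    f=200/np.tan(np.radians(c['vfov'])/2); p=rot(c['orientation']).inv().apply(np.array(P)-c['origin'])
    p=np.atleast_2d(p); return np.c_[c['cx']+f*p[:,0]/p[:,2], c['cy']+f*p[:,1]/p[:,2]]
def ray(c,u,v,z):
    f=200/np.tan(np.radians(c['vfov'])/2); d=rot(c['orientation']).apply([(u-c['cx'])/f,(v-c['cy'])/f,1]); o=np.array(c['origin'])
    return o+d*(z-o[2])/d[2]
E
python3 - <<'E'
from h import *
np.set_printoptions(precision=4,suppress=True)
o=monitor.get_obs(); print(o['time_s'],o['eef_pos'],o['eef_rot'],o['wrist_force'],o['opening'],ctrl.tcp_to_grasp)
for n in ['top','scene']:
    c=imaging.camera(n); cv2.imwrite(f'pics/{n}0.png',c['img'][:,:,::-1])
    print(n,c['origin'],c['orientation'],c['vfov'])
    for t in ['biscotto_a','biscotto_a_mid','rack','stand','jar','jar_mouth','lid_hinge','lid_tab','salt_shaker','orange_spatula','yellow_spice']:
        for r in spotter.tip_of(n,t)[:3]: print(' ',t,w(c,r['at']),px(c,w(c,r['at']))[0],round(r['confidence'],2))
E
```

```text
pics
0.0 [ 0.2147 -0.5328  0.2304] [-0.0009  0.9817  0.1902 -0.    ] [-0.0033 -0.9303  0.0367] 0.9980695057990775 0.0187
top [ 0.1817 -0.0718  1.4996] [-0.0768  0.7368 -0.668   0.0707] 46.07957856533217
  biscotto_a [0.4192 0.1719 0.0095] [260.8116 218.1587] 0.82
  biscotto_a [0.5007 0.1162 0.0045] [281.2045 195.5203] 0.66
  biscotto_a [0.5072 0.1214 0.015 ] [279.5005 192.7089] 0.64
  biscotto_a_mid [0.5049 0.1206 0.0168] [279.6133 193.2842] 0.84
  rack [ 0.4487 -0.1461  0.2276] [365.3042 205.1644] 0.62
  rack [ 0.4624  0.1309 -0.0046] [275.5989 207.1186] 0.59
  stand [ 0.4742 -0.1849  0.0006] [372.5755 212.5805] 0.59
  jar [ 0.5101 -0.2316  0.0428] [389.3887 200.4757] 0.69
  jar_mouth [ 0.4362 -0.1284  0.1967] [357.8536 211.0725] 0.89
  jar_mouth [ 0.4617  0.1343 -0.0012] [274.4026 207.009 ] 0.71
  jar_mouth [ 0.5132 -0.2323  0.0449] [389.7607 199.4009] 0.16
  lid_hinge [ 0.4519 -0.1461  0.2283] [365.4156 204.0053] 0.66
  lid_tab [ 0.4645 -0.1703  0.3001] [377.1014 194.6451] 0.69
  salt_shaker [ 0.5486 -0.0742 -0.0031] [340.6877 187.4162] 0.47
  salt_shaker [0.4205 0.1727 0.0072] [260.708 217.851] 0.47
  orange_spatula [0.4574 0.3827 0.0044] [198.1438 200.6146] 0.61
  yellow_spice [ 0.5254 -0.4987  0.0031] [470.2375 206.3119] 0.72
scene [-0.4751  0.511   1.0039] [ 0.2212 -0.4395  0.7817 -0.3832] 53.25726048604882
  biscotto_a [0.5139 0.122  0.0056] [273.3132 249.159 ] 0.74
  biscotto_a [0.4223 0.1719 0.0052] [271.8073 270.498 ] 0.73
  biscotto_a_mid [0.5083 0.116  0.01  ] [275.4028 248.5876] 0.6
  rack [ 0.4606  0.1422 -0.0013] [274.9055 261.6901] 0.6
  lid_hinge [0.5122 0.1192 0.0036] [274.2654 249.5659] 0.59
  lid_tab [0.512  0.1191 0.0039] [274.3112 249.5196] 0.75
  orange_spatula [ 0.4588  0.3828 -0.0009] [208.5668 289.6833] 0.85
  orange_spatula [ 0.5226 -0.4983 -0.0007] [404.0528 196.1074] 0.68
  yellow_spice [ 0.5256 -0.4948 -0.0007] [402.9632 196.0177] 0.79
```

```bash
python3 - <<'E'
import cv2
t=cv2.imread('pics/top0.png')[120:290,170:490]; s=cv2.imread('pics/scene0.png')[130:330,150:470]
cv2.imwrite('pics/v1.png',cv2.vconcat([cv2.resize(t[:130],None,fx=2.45,fy=2.45,interpolation=3)[:, :784],cv2.resize(s,(784,280*1),interpolation=3)]) if 0 else cv2.resize(t,None,fx=2.5,fy=2.5,interpolation=cv2.INTER_CUBIC))
cv2.imwrite('pics/v2.png',cv2.resize(s,None,fx=2.5,fy=2.5,interpolation=cv2.INTER_CUBIC))
E
```

```text
(no output)
```

View pics/v1.png

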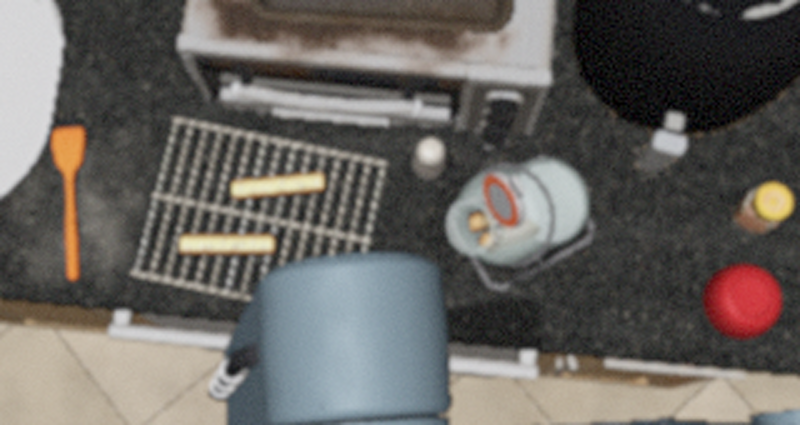

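View pics/v2.png

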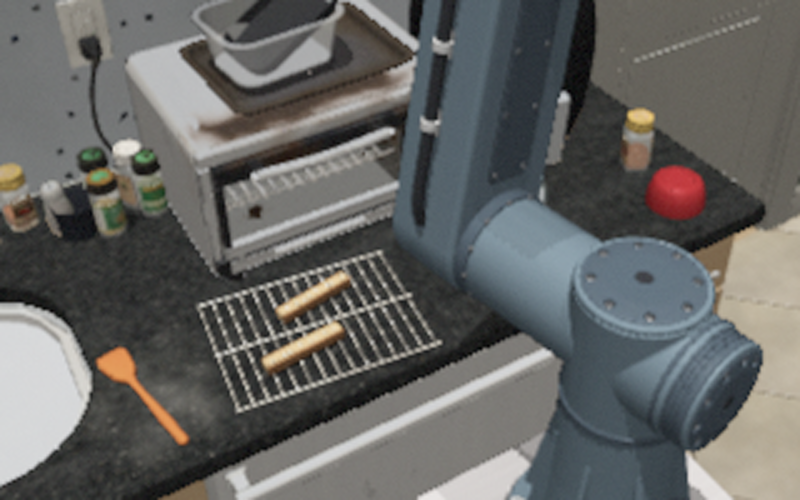

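```bash
cat > tri.py <<'E'
from h import *
def tri(cs,uvs):
    A=np.zeros((3,3));b=np.zeros(3)
    for c,(u,v) in zip(cs,uvs):
        p=ray(c,u,v,0);o=np.array(c['origin']);d=(p-o)/np.linalg.norm(p-o);M=np.eye(3)-np.outer(d,d);A+=M;b+=M@o
    return np.linalg.solve(A,b)
E
python3 - <<'E'
from tri import *
np.set_printoptions(precision=4,suppress=True)
t=imaging.camera('top'); s=imaging.camera('scene')
print('handle L',tri([t,s],[(259,157),(252,201)]),'R',tri([t,s],[(349,163),(308,184)]))
for h in (.12,.15,.18,.2): print(h, ray(t,259,159,h),ray(t,349,165,h))
for n,c in(('top',t),('scene',s)):
    hsv=cv2.cvtColor(c['img'],cv2.COLOR_RGB2HSV); m=cv2.inRange(hsv,(12,50,120),(32,255,255))
    k,l,st,ce=cv2.connectedComponentsWithStats(m)
    for i in range(1,k):
        if 60<st[i,4]<900:
            P=np.array([ray(c,u,v,.02)[:2] for v,u in zip(*np.where(l==i))]); mu=P.mean(0); e,V=np.linalg.eigh(np.cov(P.T)); a=V[:,1]; pr=(P-mu)@a
            print(n,mu,st[i,4],'ang',np.degrees(np.arctan2(a[1],a[0])),'len',np.ptp(pr),'wid',np.ptp((P-mu)@V[:,0]), ce[i])
E
```

```text
handle L [0.5605 0.1638 0.2105] R [ 0.5887 -0.0825  0.1709]
0.12 [0.583  0.1828 0.12  ] [ 0.591  -0.0927  0.12  ]
0.15 [0.5743 0.1772 0.15  ] [ 0.5821 -0.0922  0.15  ]
0.18 [0.5656 0.1717 0.18  ] [ 0.5732 -0.0918  0.18  ]
0.2 [0.5597 0.168  0.2   ] [ 0.5673 -0.0915  0.2   ]
top [1.038  0.1029] 134 ang -168.49939429124342 len 0.19160146885504153 wid 0.009408920397295495 [303.0373  44.2687]
top [0.9543 0.3432] 748 ang 89.89873214656022 len 0.31584749174078763 wid 0.03129706406127556 [230.8102  59.9412]
top [ 0.9546 -0.1723] 784 ang 90.00906471636729 len 0.3154907059584551 wid 0.03224735071288452 [380.5446  73.4656]
top [0.859  0.3377] 82 ang 137.87525089196578 len 0.04381716196808962 wid 0.04304095314329201 [228.4268  85.6951]
top [ 0.954  -0.6869] 819 ang 90.2241591944042 len 0.32450818903656936 wid 0.03250010853921803 [531.779   87.3944]
top [0.6252 1.0163] 189 ang 121.1630498832659 len 0.08940702324654015 wid 0.04525134611828416 [ 15.5767 132.0952]
top [ 0.6831 -0.7806] 685 ang 89.98330775279459 len 0.35163177006236135 wid 0.022877777725329142 [559.8058 166.5051]
top [0.4781 0.3843]
[... 1960 characters left out ...]
 [ 0.2561 -0.4342] 196 ang 120.28354234173786 len 0.20670425200784381 wid 0.06239383799148056 [438.7398 233.0765]
scene [0.5065 0.1208] 152 ang 101.15508208724148 len 0.12360167664401539 wid 0.025484432430013585 [274.0987 247.4145]
scene [0.8557 0.7169] 103 ang 99.15454543848017 len 0.08281959081250538 wid 0.03902708502375464 [ 80.534  250.2524]
scene [0.4246 0.1746] 191 ang 95.60780362462694 len 0.12142406000782618 wid 0.025594683527370092 [270.3508 267.4084]
scene [-0.203  -0.8333] 79 ang 149.69907480869742 len 0.04098764618575707 wid 0.03822847655221055 [626.1772 269.    ]
scene [0.469  0.3903] 276 ang -168.98396912804353 len 0.19928118341307655 wid 0.04238075374537013 [204.4022 284.5725]
```

```bash
python3 -m pendant '[[[15,54,12,9.2,60],[15,54,12,9.2,60],[15,54,12,9.2,60],[15,54,12,9.2,60],[15,54,12,9.2,60],[15,54,12,9.2,60],[15,54,0,9.2,60],[15,54,0,9.2,60]]]'; python3 -m pendant '[[[15,54,-15,0,60],[15,54,-15,0,60],[15,54,-25,0,60],[13,54,-25,0,60],[13,53,-25,0,60],[12,50,-25,0,60],[0,0,0,0,60]]]'
```

```text
time_s: 2.3
eef_pos: [0.335, -0.0998, 0.3038]
eef_rot: [0.001, 0.67, 0.742, 0.0]
wrist_force: [2.0, -0.1, 0.3]
opening: 0.699
time_s: 3.18
eef_pos: [0.4161, 0.22, 0.1706]
eef_rot: [-0.002, 0.67, 0.742, -0.002]
wrist_force: [-0.2, -1.1, 0.3]
opening: 0.703
```

```bash
python3 - <<'E'
from h import *
np.set_printoptions(precision=4,suppress=True)
C={n:imaging.camera(n) for n in ['wrist','scene','top']}
for n,c in C.items(): cv2.imwrite(f'pics/{n}1.png',c['img'][:,:,::-1])
for n,ts in [('wrist',['biscotto_a_mid']),('scene',['jar_mouth','lid_hinge','lid_tab','stand','jar']),('top',['jar_mouth','lid_hinge','lid_tab','jar','stand'])]:
    for t in ts:
        for r in spotter.tip_of(n,t)[:2]: print(n,t,w(C[n],r['at']),px(C[n],w(C[n],r['at']))[0],round(r['confidence'],2))
v=np.hstack([cv2.resize(C['wrist']['img'],(480,300)),np.zeros((300,300,3),np.uint8)])
s=cv2.resize(C['scene']['img'][130:290,270:430],(300,300),interpolation=2); v[:,480:]=s
cv2.imwrite('pics/v3.png',v[:,:,::-1]); print(monitor.get_obs()['time_s'])
E
```

```text
top jar_mouth [ 0.4364 -0.1251  0.1963] [356.6731 210.927 ] 0.63
top jar_mouth [0.4231 0.1723 0.0087] [260.8845 216.9906] 0.46
top lid_hinge [ 0.4521 -0.1451  0.225 ] [364.9638 204.1064] 0.76
top lid_tab [ 0.4639 -0.1722  0.2976] [377.7001 195.1533] 0.59
top jar [ 0.5106 -0.2328  0.0459] [389.8844 200.1582] 0.65
top jar [0.4231 0.1717 0.0066] [261.1617 217.1249] 0.49
top stand [ 0.4755 -0.1817  0.0013] [371.6612 212.0591] 0.97
top stand [ 0.528  -0.4968  0.0018] [469.5799 205.5675] 0.62
3.875
```

View pics/v3.png

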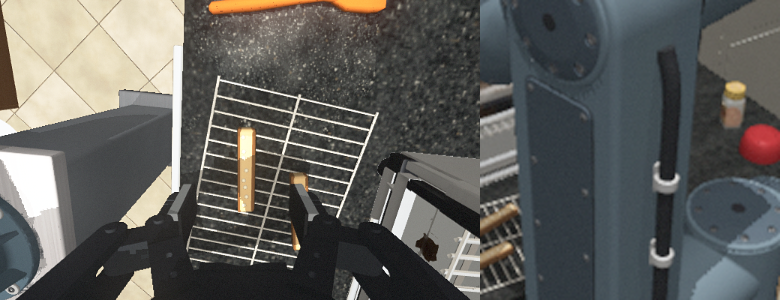

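```bash
python3 - <<'E'
from h import *
np.set_printoptions(precision=4,suppress=True)
c=imaging.camera('wrist'); hsv=cv2.cvtColor(c['img'],cv2.COLOR_RGB2HSV); m=cv2.inRange(hsv[160:300,300:350],(8,50,120),(32,255,255))
v,u=np.where(m); P=np.array([ray(c,a+300,b+160,.023)[:2] for a,b in zip(u,v)]); mu=P.mean(0); e,V=np.linalg.eigh(np.cov(P.T)); a=V[:,1]; a*=np.sign(a[1]); pr=(P-mu)@a
ctr=mu+a*(pr.max()+pr.min())/2
print(mu,ctr,np.degrees(np.arctan2(a[1],a[0])),np.ptp(pr),np.ptp((P-mu)@V[:,0]),len(u)); o=monitor.get_obs()
g=ctr+.046*a; print('grip',g,'delta',(g-o['eef_pos'][:2])*1e3,o['eef_pos'])
E
```

```text
[0.4236 0.1723] [0.4246 0.1619] 95.4154489232697 0.14396056880673802 0.03601710484164224 2035
grip [0.4203 0.2077] delta [ 2.4135 -9.8079] [0.4178 0.2175 0.1734]
```

```bash
python3 -m pendant '[[[1,0,-55,0,50],[0,0,-55,0,50],[0,0,-40,0,50],[0,0,-15,0,50],[0,0,0,0,10],[0,0,0,0,10],[0,0,0,0,10],[0,0,0,0,10]]]'; python3 -m pendant '[[[0,0,30,0,10],[0,0,40,0,10],[0,0,50,0,10],[0,0,50,0,10],[0,0,0,0,10]]]'
python3 - <<'E'
from h import *
c=imaging.camera('wrist'); s=imaging.camera('scene')
v=np.hstack([cv2.resize(c['img'],(480,300)),cv2.resize(s['img'][170:310,200:340],(300,300),interpolation=2)])
cv2.imwrite('pics/v4.png',v[:,:,::-1]);print(monitor.get_obs()['time_s'])
E
```

```text
time_s: 4.92
eef_pos: [0.4199, 0.2179, 0.0095]
eef_rot: [0.001, 0.672, 0.74, 0.001]
wrist_force: [-0.6, 0.3, 5.2]
opening: 0.265
time_s: 5.55
eef_pos: [0.4219, 0.2184, 0.1832]
eef_rot: [0.003, 0.672, 0.74, 0.004]
wrist_force: [0.2, 0.4, -0.8]
opening: 0.261
5.65
```

View pics/v4.png

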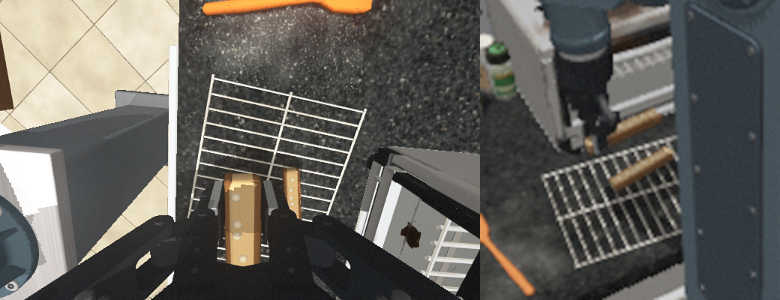

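```bash
python3 -m pendant '[[[-10,-40,2,4.9,10],[-10,-40,2,4.9,10],[-10,-40,2,4.9,10],[-10,-41,0,4.9,10],[-10,-41,0,4.9,10],[-6,-40,0,5,10],[0,0,0,0,10],[0,0,0,0,10]]]'
python3 - <<'E'
from h import *
np.set_printoptions(precision=4,suppress=True)
c=imaging.camera('wrist'); t=imaging.camera('top'); o=monitor.get_obs(); print(o['eef_pos'],o['eef_rot'],o['time_s'])
for n,k in(('wrist',c),('top',t)):
  for th in ['jar_mouth','lid_hinge','lid_tab']:
    for r in spotter.tip_of(n,th)[:1]: print(n,th,w(k,r['at']),px(k,w(k,r['at']))[0],round(r['confidence'],2))
M=np.array([.4363,-.1268,.1965]);e=np.array([.575,-.818,0]);n=np.array([.818,.575,0]);z=np.array([0,0,1]);jx=.766*e+.643*z
im=c['img'].copy()
for p in px(c,[M+.024*(np.cos(a)*jx+np.sin(a)*n) for a in np.linspace(0,6.28,40)]): cv2.circle(im,tuple(int(x) for x in p),1,(255,0,255),-1)
v=np.hstack([im[:,:],cv2.resize(t['img'][160:260,320:360],(160,400),interpolation=2)])
cv2.imwrite('pics/v5.png',v[:,:,::-1])
E
```

```text
time_s: 6.65
eef_pos: [0.3623, -0.024, 0.1833]
eef_rot: [-0.001, 0.462, 0.887, -0.0]
wrist_force: [-0.3, -0.3, -0.7]
opening: 0.261
[ 0.3627 -0.0235  0.1837] [-0.0005  0.4612  0.8873 -0.    ] 6.75
top jar_mouth [ 0.4383 -0.1248  0.1986] [356.6742 210.0883] 0.85
top lid_hinge [ 0.4529 -0.1473  0.2282] [365.8782 203.6787] 0.81
top lid_tab [ 0.4643 -0.171   0.2988] [377.3188 194.8429] 0.75
```

View pics/v5.png

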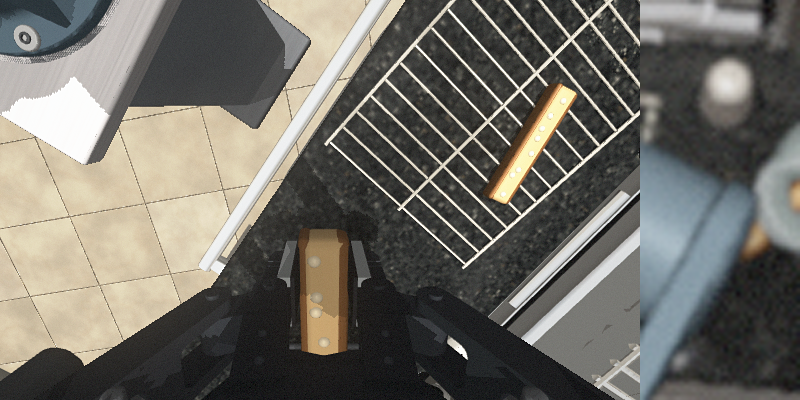

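```bash
python3 -m pendant '[[[7,-9,3,0,10],[8,-10,2,0,10],[6,-8,0,0,10],[6,-8,0,0,10],[0,0,0,0,10]]]'
```

```text
time_s: 7.68
eef_pos: [0.3809, -0.05, 0.1851]
eef_rot: [-0.015, 0.461, 0.887, 0.004]
wrist_force: [-28.9, 34.9, 16.0]
opening: 0.263
```

```bash
python3 -m pendant '[[[-3,4,0,0,10],[0,0,0,0,10]]]'; cat > ov.py <<'E'
from h import *
def ov(name,M=(.437,-.126,.197),psi=-54.9,back=.015,th=0,q=2.64):
    t=imaging.camera('top'); o=monitor.get_obs(); T=np.array(o['eef_pos'])
    M=np.array(M);a=np.radians(psi);e=np.array([np.cos(a),np.sin(a),0]);n=np.array([-e[1],e[0],0]);z=np.array([0,0,1.]);jx=.766*e+.643*z;ja=-.643*e+.766*z
    S=8;x0,y0=330,170
    im=cv2.resize(t['img'][y0:y0+72,x0:x0+98],None,fx=S,fy=S,interpolation=2)
    def line(P,col):
        p=((px(t,P)-[x0-.5,y0-.5])*S).astype(np.int32); cv2.polylines(im,[p.reshape(-1,1,2)],False,col,1)
    for r,col in((.024,(255,0,255)),(.031,(0,255,0))): line([M+r*(np.cos(b)*jx+np.sin(b)*n) for b in np.linspace(0,2*np.pi,40)],col)
    P=T+[0,0,.0045]; c,s=np.cos(np.radians(th)),np.sin(np.radians(th)); d=c*e-s*z; u=s*e+c*z
    for h in(-.009,.009): line([P+x*d+y*n+h*u for x,y in((-back,-.012),(.12-back,-.012),(.12-back,.012),(-back,.012),(-back,-.012))],(255,0,0) if h>0 else(0,0,255))
    H=M+.037*jx+.004*ja; line([H,H+.08*(-np.cos(q)*jx+np.sin(q)*ja)],(255,255,0))
    cv2.imwrite(name,im[:,:,::-1]); print(o['eef_pos'],o['wrist_force'],o['opening'],o['time_s'])
E
python3 -c "
from ov import *
ov('pics/v6.png')"
```

```text
time_s: 7.92
eef_pos: [0.3809, -0.0498, 0.1859]
eef_rot: [-0.009, 0.461, 0.887, 0.002]
wrist_force: [-15.2, 17.0, 2.9]
opening: 0.263
[ 0.38088399 -0.04979263  0.18590343] [-15.18291402  18.08271268   2.54385771] 0.26366682630929933 7.975
```

View pics/v6.png

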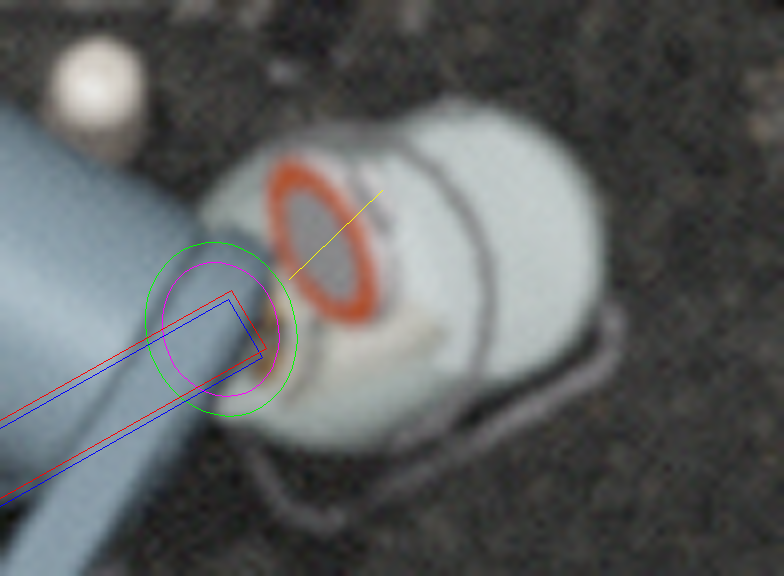

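```bash
python3 -m pendant '[[[-12,17,0,0,10],[-12,17,0,0,10],[-6,9,0,0,10],[0,0,0,0,10]]]'
cat > wv.py <<'E'
from h import *
def wv(name,ths,back=.015,psi=-55,off=.0045,crop=(200,380,240,420)):
    c=imaging.camera('wrist'); o=monitor.get_obs(); T=np.array(o['eef_pos']); print(o['eef_pos'],o['wrist_force'],o['opening'],o['time_s'])
    a=np.radians(psi);e=np.array([np.cos(a),np.sin(a),0]);n=np.array([-e[1],e[0],0]);z=np.array([0,0,1.]); out=[]
    y0,y1,x0,x1=crop
    for th in ths:
        im=cv2.resize(c['img'][y0:y1,x0:x1],None,fx=2,fy=2,interpolation=2)
        P=T+[0,0,off]; k,s=np.cos(np.radians(th)),np.sin(np.radians(th)); d=k*e-s*z; u=s*e+k*z
        for h in(-.009,.009):
            p=((px(c,[P+x*d+y*n+h*u for x,y in((-back,-.012),(.12-back,-.012),(.12-back,.012),(-back,.012),(-back,-.012))])-[x0,y0])*2).astype(np.int32)
            cv2.polylines(im,[p.reshape(-1,1,2)],False,(255,0,0) if h>0 else(0,255,255),1)
        out.append(im)
    cv2.imwrite(name,np.hstack(out)[:,:,::-1])
E
python3 -c "
from wv import *
wv('pics/v7.png',[0,-10])"
```

```text
time_s: 8.48
eef_pos: [0.3569, -0.0122, 0.1895]
eef_rot: [0.0, 0.461, 0.887, -0.0]
wrist_force: [-0.0, -0.0, -0.4]
opening: 0.262
[ 0.35720502 -0.01254662  0.18956846] [ 0.06141357 -0.4829059   0.3109188 ] 0.26708482456800836 8.525
```

View pics/v7.png

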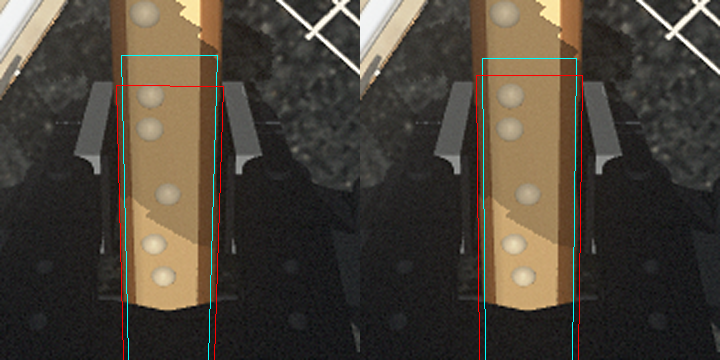

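```bash
python3 - <<'E'
from h import *
np.set_printoptions(precision=4,suppress=True)
c=imaging.camera('wrist'); o=monitor.get_obs(); T=np.array(o['eef_pos']); e=np.array([.575,-.818])
hsv=cv2.cvtColor(c['img'],cv2.COLOR_RGB2HSV)
m=cv2.inRange(hsv,(8,60,60),(30,255,255)); k,l,st,ce=cv2.connectedComponentsWithStats(m); i=l[310,320] or l[320,325]
print(st[i]); r=st[i,1]
v,u=np.where(l==i)
for rr in (r,r+5,r+10,r+20): print(rr,u[v==rr].min(),u[v==rr].max())
for z in(.0135,-.0045):
  p=ray(c,u[v==r].mean(),r,T[2]+z)[:2]-T[:2]; print(z,p@e,p@[.818,.575])
E
```

```text
[ 293  172   59  184 9236]
172 301 304
177 296 347
182 295 349
192 294 351
0.0135 -0.04705785096245566 -0.00922490132803721
-0.0045 -0.043167779003593254 -0.010444829706796499
```

```bash
python3 -m pendant '[[[14,48,-20,0,10],[14,47,-20,0,10],[14,47,-20,0,10],[13,47,-20,0,10],[0,0,-50,0,10],[0,0,-38,0,10],[0,0,-8,0,10],[0,0,0,0,10]]]'
```

```text
time_s: 9.57
eef_pos: [0.4123, 0.1763, 0.0135]
eef_rot: [-0.0, 0.462, 0.887, -0.0]
wrist_force: [0.5, 0.6, -0.4]
opening: 0.262
```

```bash
python3 -m pendant '[[[0,0,-3,0,10],[0,0,0,0,50],[0,0,0,0,50],[0,0,25,0,50],[-10,14,30,0,50],[-12,17,30,0,50],[-12,18,0,0,50],[0,0,0,0,50]]]'
python3 - <<'E'
from h import *
np.set_printoptions(precision=4,suppress=True)
c=imaging.camera('wrist');t=imaging.camera('top'); o=monitor.get_obs();print(o['eef_pos'],o['time_s'])
for n,c in(('wrist',c),('top',t)):
    hsv=cv2.cvtColor(c['img'],cv2.COLOR_RGB2HSV); m=cv2.inRange(hsv,(10,50,110),(32,255,255))
    k,l,st,ce=cv2.connectedComponentsWithStats(m)
    for i in range(1,k):
        P=np.array([ray(c,u,v,.02)[:2] for v,u in zip(*np.where(l==i))]); mu=P.mean(0)
        if st[i,4]>60 and .35<mu[0]<.55 and .05<mu[1]<.25:
            e,V=np.linalg.eigh(np.cov(P.T)); a=V[:,1]; pr=(P-mu)@a
            print(n,mu,st[i,4],'ang',np.degrees(np.arctan2(a[1],a[0])),'len',np.ptp(pr),'mid',mu+a*(pr.max()+pr.min())/2,'wid',np.ptp((P-mu)@V[:,0]))
cv2.imwrite('pics/w8.png',imaging.camera('wrist')['img'][:,:,::-1])
E
```

```text
time_s: 10.58
eef_pos: [0.3774, 0.2264, 0.096]
eef_rot: [0.0, 0.461, 0.888, 0.0]
wrist_force: [0.1, -1.0, 0.1]
opening: 0.589
[0.3779 0.2255 0.0954] 10.675
wrist [0.4168 0.1698] 3546 ang 126.35515402342105 len 0.11735642694899648 mid [0.4186 0.1674] wid 0.023543453575060366
top [0.5036 0.116 ] 247 ang 101.39252898154962 len 0.12113205704013408 mid [0.5034 0.1171] wid 0.029976390836338854
top [0.4187 0.1629] 270 ang 126.27238456150944 len 0.1215720788690395 mid [0.4187 0.163 ] wid 0.023999531542898217
```

```bash
python3 -m pendant '[[[14,-24,-35,1.3,50],[0,0,-40,0,50],[0,0,-11,0,50],[0,0,0,0,10],[0,0,0,0,10],[0,0,0,0,10],[0,0,0,0,10],[0,0,0,0,10]]]'
```

```text
time_s: 11.72
eef_pos: [0.3925, 0.2019, 0.0101]
eef_rot: [0.001, 0.451, 0.892, 0.001]
wrist_force: [-1.0, 0.6, 6.8]
opening: 0.262
```

```bash
python3 -m pendant '[[[0,0,50,0,10],[0,0,50,0,10],[-5,-45,35,0,10],[-6,-45,30,-1.2,10],[-6,-45,18,0,10],[-5,-45,0,0,10],[-5,-46,0,0,10],[0,0,0,0,10]]]'; python3 -c "
from h import *
o=monitor.get_obs();print(o['eef_pos'],o['eef_rot'],o['wrist_force'])"
```

```text
time_s: 12.72
eef_pos: [0.3647, -0.0269, 0.1926]
eef_rot: [0.001, 0.463, 0.886, -0.0]
wrist_force: [0.2, -0.6, 0.1]
opening: 0.262
[ 0.36465315 -0.02688178  0.1925929 ] [ 5.43585522e-04  4.63169907e-01  8.86269308e-01 -2.34445925e-04] [ 0.22755361 -0.62402946  0.09438437]
```

```bash
python3 -m pendant '[[[6,-8,0,0,10],[6,-9,0,0,10],[4,-6,0,0,10],[0,0,0,0,10]]]'; python3 -m pendant '[[[3,-4,0,0,10],[3,-4,0,0,10],[0,0,0,0,10]]]'
```

```text
time_s: 13.22
eef_pos: [0.3811, -0.0473, 0.1922]
eef_rot: [-0.0, 0.46, 0.888, -0.0]
wrist_force: [0.2, 0.4, -0.5]
opening: 0.261
time_s: 13.6
eef_pos: [0.387, -0.0556, 0.1924]
eef_rot: [0.0, 0.461, 0.887, -0.0]
wrist_force: [0.7, -0.2, 0.1]
opening: 0.262
```

```bash
python3 -m pendant '[[[2.5,-3.5,5,0,10],[2.5,-3.5,5,0,10],[0,0,0,0,10]]]'; python3 -m pendant '[[[2,-3,6,0,10],[2,-3,6,0,10],[0,0,0,0,10]]]'
```

```text
time_s: 13.98
eef_pos: [0.3898, -0.0601, 0.2011]
eef_rot: [-0.004, 0.461, 0.888, 0.001]
wrist_force: [-3.7, 7.6, -3.2]
opening: 0.262
time_s: 14.35
eef_pos: [0.3938, -0.0647, 0.2129]
eef_rot: [-0.004, 0.46, 0.888, 0.003]
wrist_force: [-2.7, 12.9, -2.8]
opening: 0.263
```

```bash
python3 -c "
from wv import *
wv('pics/v8.png',[0,15],back=.014)"
```

```text
[ 0.39383773 -0.06479655  0.21272239] [-1.91885374 12.87005212 -2.93130659] 0.26204246151517285 14.4
```

View pics/v8.png

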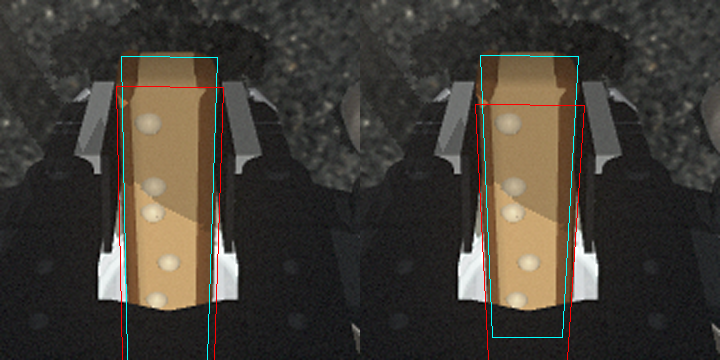

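```bash
python3 -m pendant '[[[1.5,-2,6,0,10],[1.5,-2,6,0,10],[0,0,0,0,10]]]'; python3 -m pendant '[[[2,-3,4,0,10],[2,-3,4,0,10],[0,0,0,0,10]]]';  python3 -c "
from wv import *
wv('pics/v9.png',[15,25],back=.014)"
```

```text
time_s: 14.78
eef_pos: [0.3973, -0.0696, 0.2253]
eef_rot: [-0.003, 0.46, 0.888, 0.002]
wrist_force: [-1.8, 10.5, -2.6]
opening: 0.259
time_s: 15.15
eef_pos: [0.4021, -0.0762, 0.2337]
eef_rot: [-0.002, 0.46, 0.888, 0.002]
wrist_force: [-0.9, 8.0, -1.1]
opening: 0.265
[ 0.40205519 -0.07612417  0.2336542 ] [-0.71518723  8.44914169 -2.42761635] 0.26279926560479233 15.2
```

View pics/v9.png

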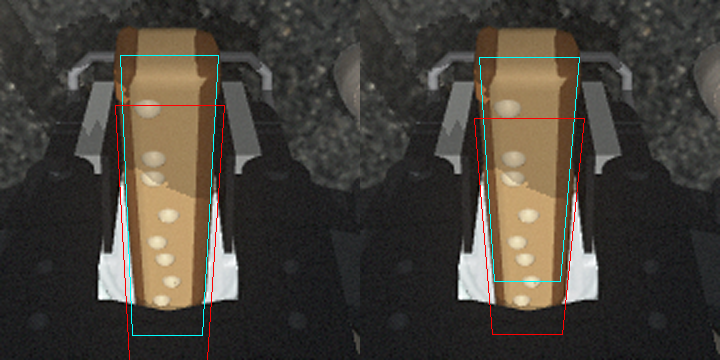

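```bash
python3 -m pendant '[[[3,-4.4,2,0,10],[3,-4.4,1,0,10],[3,-4.4,0,0,10],[0,0,0,0,10]]]'; python3 -m pendant '[[[3,-4.4,0,0,10],[3,-4.4,0,0,10],[0,0,0,0,10]]]'
```

```text
time_s: 15.7
eef_pos: [0.4113, -0.09, 0.2367]
eef_rot: [-0.002, 0.46, 0.888, 0.001]
wrist_force: [0.0, 5.6, -2.1]
opening: 0.259
time_s: 16.08
eef_pos: [0.4176, -0.0995, 0.2367]
eef_rot: [-0.001, 0.461, 0.888, 0.001]
wrist_force: [1.1, 3.8, -3.9]
opening: 0.26
```

```bash
python3 -m pendant '[[[3,-4.2,-5,0,10],[3,-4.2,-6,0,10],[0,0,0,0,10]]]'; python3 -m pendant '[[[3,-4.2,-6,0,10],[2,-3,-5,0,10],[0,0,0,0,10]]]'; python3 -c "
from wv import *
wv('pics/v10.png',[40,50],back=.02)
from ov import ov
ov('pics/t10.png',back=.02,th=45)
import cv2,numpy as np
a=cv2.imread('pics/v10.png')[:,:360];b=cv2.imread('pics/t10.png')[80:440,:440];cv2.imwrite('pics/v10b.png',np.hstack([a,b]))"
```

```text
time_s: 16.45
eef_pos: [0.4237, -0.1091, 0.2258]
eef_rot: [-0.0, 0.461, 0.887, -0.0]
wrist_force: [1.1, 1.4, -4.5]
opening: 0.257
time_s: 16.82
eef_pos: [0.429, -0.1167, 0.2152]
eef_rot: [0.0, 0.461, 0.887, -0.0]
wrist_force: [1.0, 0.0, -0.6]
opening: 0.26
[ 0.42895615 -0.11655166  0.21544049] [-0.64049257 -0.88286108 -0.31483133] 0.26056951638945425 16.875
[ 0.42899617 -0.11642857  0.21557905] [ 0.38168449  0.72187792 -0.38854389] 0.26158743286844 16.925
```

View pics/v10b.png

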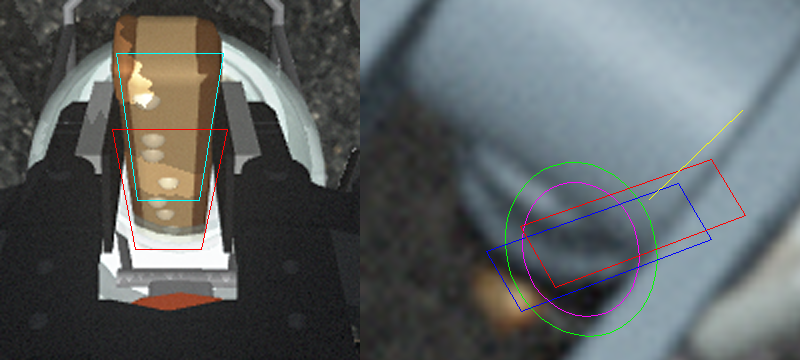

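```bash
python3 -m pendant '[[[1.5,-2,-3,0,10],[1.2,-1.8,-3,0,10],[0,0,0,0,10],[0,0,0,0,50],[0,0,0,0,50],[0,0,0,0,50],[0,0,0,0,50]]]'; python3 -c "
from wv import *
c=imaging.camera('wrist')
print(monitor.get_obs()['time_s']); cv2.imwrite('pics/v11.png',c['img'][150:,120:520,::-1])
for r in spotter.tip_of('wrist','biscotto_a_mid')[:4]: print(w(c,r['at']),px(c,w(c,r['at'])),r['confidence'])"
```

```text
time_s: 17.8
eef_pos: [0.4315, -0.1198, 0.2094]
eef_rot: [0.0, 0.461, 0.888, -0.0]
wrist_force: [-0.4, 0.1, -0.1]
opening: 0.585
17.85
[0.50379144 0.1119221  0.01473817] [[525.60710307  21.9839327 ]] 0.82
```

View pics/v11.png

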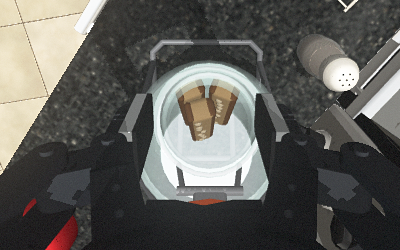

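```bash
python3 -m pendant '[[[-10,14,15,0,50],[-10,14,15,0,50],[-10,15,15,0,50],[19,48,0,-4.7,50],[19,48,0,-4.8,50],[19,48,-20,-4.7,50],[19,48,-40,-4.8,50],[18.4,48.4,-50,-4.7,50]]]';python3 -m pendant '[[[0,0,-30,0,50],[0,0,0,0,50]]]'
python3 - <<'E'
from h import *
np.set_printoptions(precision=4,suppress=True)
c=imaging.camera('wrist'); o=monitor.get_obs();print(o['eef_pos'],o['eef_rot'],o['time_s'],o['wrist_force'])
cv2.imwrite('pics/w12.png',c['img'][:,:,::-1])
hsv=cv2.cvtColor(c['img'],cv2.COLOR_RGB2HSV); m=cv2.inRange(hsv,(10,50,110),(32,255,255))
k,l,st,ce=cv2.connectedComponentsWithStats(m)
for i in range(1,k):
    v,u=np.where(l==i); P=np.array([ray(c,a,b,.02)[:2] for a,b in zip(u,v)]); mu=P.mean(0)
    if st[i,4]>60 and .35<mu[0]<.6 and .0<mu[1]<.25:
        e,V=np.linalg.eigh(np.cov(P.T)); a=V[:,1]; pr=(P-mu)@a
        print(mu,st[i,4],'ang',np.degrees(np.arctan2(a[1],a[0])),'len',np.ptp(pr),'mid',mu+a*(pr.max()+pr.min())/2,'wid',np.ptp((P-mu)@V[:,0]),'top end',ray(c,u[v==v.min()+3].mean(),v.min()+3,.023))
E
```

```text
time_s: 18.9
eef_pos: [0.4939, 0.1571, 0.1524]
eef_rot: [0.001, 0.634, 0.773, 0.001]
wrist_force: [0.4, -0.5, -0.2]
opening: 0.585
time_s: 19.15
eef_pos: [0.4903, 0.1555, 0.12]
eef_rot: [-0.002, 0.633, 0.774, -0.002]
wrist_force: [-0.6, -0.5, -0.1]
opening: 0.585
[0.4919 0.1552 0.122 ] [-0.0009  0.633   0.7741 -0.0009] 19.2 [-0.2825  0.2728  1.0048]
[0.5062 0.1188] 3185 ang 100.73798391656817 len 0.12170425602181124 mid [0.5062 0.1184] wid 0.024189990126569094 top end [0.4941 0.1764 0.023 ]
```

```bash
python3 -m pendant '[[[5.5,8.4,-35,-0.4,50],[0,0,-40,0,50],[0,0,-25,0,50],[0,0,-10,0,50],[0,0,0,0,50]]]';python3 -m pendant '[[[0,0,0,0,10],[0,0,0,0,10],[0,0,0,0,10],[0,0,0,0,10]]]'
```

```text
time_s: 19.82
eef_pos: [0.4991, 0.1633, 0.0137]
eef_rot: [0.0, 0.636, 0.772, 0.0]
wrist_force: [-0.5, 0.4, 0.7]
opening: 0.584
time_s: 20.32
eef_pos: [0.4998, 0.1637, 0.0145]
eef_rot: [0.001, 0.636, 0.772, 0.001]
wrist_force: [-0.8, -0.9, 6.1]
opening: 0.257
```

```bash
python3 -m pendant '[[[0,0,0,0,50],[0,0,0,0,50],[-1,0,-4.5,0,50],[0,0,0,0,10],[0,0,0,0,10],[0,0,0,0,10],[0,0,0,0,10]]]'
```

```text
time_s: 21.2
eef_pos: [0.4971, 0.1636, 0.008]
eef_rot: [-0.0, 0.636, 0.772, -0.0]
wrist_force: [-0.1, -0.8, -0.6]
opening: 0.266
```

```bash
python3 -m pendant '[[[0,0,50,0,10],[0,0,50,0,10],[-10,0,50,0,10],[-24,-35,20,4.8,10],[-24,-38,15,4.8,10],[-24,-38,0,4.8,10],[-24,-38,0,4.7,10],[-24,-38,0,4.7,10]]]'; python3 -c "
from h import *
o=monitor.get_obs();print(o['eef_pos'],o['eef_rot'],o['wrist_force'])"
```

```text
time_s: 22.2
eef_pos: [0.3663, -0.0243, 0.1932]
eef_rot: [0.0, 0.462, 0.887, -0.0]
wrist_force: [0.7, -0.1, 0.3]
opening: 0.265
[ 0.36625339 -0.02434971  0.19317125] [ 3.60667228e-04  4.61579795e-01  8.87098619e-01 -4.82818693e-05] [ 0.68523014 -0.10848589  0.2546883 ]
```

```bash
cat > be.py <<'E'
from h import *
c=imaging.camera('wrist'); T=np.array(monitor.get_obs()['eef_pos']); e=np.array([.575,-.818])
hsv=cv2.cvtColor(c['img'],cv2.COLOR_RGB2HSV)
m=cv2.inRange(hsv,(8,60,60),(30,255,255)); k,l,st,ce=cv2.connectedComponentsWithStats(m); i=l[310,320] or l[320,325]
print(st[i]); r=st[i,1]+4; v,u=np.where(l==i); print(u[v==r].min(),u[v==r].max())
print((ray(c,320,st[i,1],T[2]-.004)[:2]-T[:2])@e)
cv2.imwrite('pics/be.png',c['img'][:,:,::-1])
E
python3 be.py
```

```text
[ 299  235   50  121 5583]
300 344
-0.0119291866644894
```

```bash
python3 -m pendant '[[[6,-8,-1,0,10],[5,-8,0,0,10],[4,-6,0,0,10],[0,0,0,0,10]]]'; python3 -m pendant '[[[3,-4,0,0,10],[2,-4,0,0,10],[0,0,0,0,10]]]'
```

```text
time_s: 22.75
eef_pos: [0.3827, -0.0453, 0.1919]
eef_rot: [-0.0, 0.463, 0.886, 0.0]
wrist_force: [-0.1, 0.5, -1.1]
opening: 0.263
time_s: 23.12
eef_pos: [0.3873, -0.0536, 0.1921]
eef_rot: [0.0, 0.463, 0.886, -0.0]
wrist_force: [-0.5, -0.2, -0.3]
opening: 0.266
```

```bash
python3 -m pendant '[[[2.5,-3.5,5,0,10],[2.5,-3.5,5,0,10],[0,0,0,0,10]]]'; python3 -m pendant '[[[2,-3,6,0,10],[2,-3,6,0,10],[0,0,0,0,10]]]'; python3 be.py
```

```text
time_s: 23.5
eef_pos: [0.39, -0.0574, 0.2005]
eef_rot: [-0.004, 0.463, 0.887, 0.002]
wrist_force: [-2.4, 10.8, -4.3]
opening: 0.264
time_s: 23.88
eef_pos: [0.3935, -0.063, 0.2124]
eef_rot: [-0.005, 0.463, 0.887, 0.002]
wrist_force: [-4.2, 11.2, -4.2]
opening: 0.264
[ 297  226   53  130 5896]
300 344
-0.015530433176055108
```

Same force pattern as the first; continue the same path.

```bash
python3 -m pendant '[[[1.5,-2,6,0,10],[1.5,-2,6,0,10],[0,0,0,0,10]]]'; python3 -m pendant '[[[2,-3.5,4,0,10],[2,-3.5,4,0,10],[0,0,0,0,10]]]'; python3 be.py; python3 -m pendant '[[[3,-4.5,2,0,10],[3,-4.5,1,0,10],[3,-4.5,0,0,10],[0,0,0,0,10]]]'
```

```text
time_s: 24.3
eef_pos: [0.3977, -0.0679, 0.2253]
eef_rot: [-0.003, 0.463, 0.887, 0.002]
wrist_force: [-3.0, 8.8, -2.7]
opening: 0.264
time_s: 24.68
eef_pos: [0.4021, -0.0751, 0.2334]
eef_rot: [-0.003, 0.463, 0.887, 0.002]
wrist_force: [-1.9, 7.9, -2.5]
opening: 0.26
[ 296  215   55  140 6139]
298 346
-0.021345371374904464
time_s: 25.22
eef_pos: [0.4114, -0.0896, 0.2363]
eef_rot: [-0.002, 0.463, 0.886, 0.001]
wrist_force: [0.1, 4.3, -2.9]
opening: 0.261
```

```bash
python3 -m pendant '[[[3,-4.4,0,0,10],[3,-4.4,0,0,10],[0,0,0,0,10]]]';python3 -m pendant '[[[3,-4.4,-5,0,10],[3,-4.4,-6,0,10],[0,0,0,0,10]]]'; python3 -m pendant '[[[3,-4.2,-6,0,10],[2,-3,-5,0,10],[0,0,0,0,10]]]'; python3 be.py
```

```text
time_s: 25.6
eef_pos: [0.418, -0.0991, 0.2365]
eef_rot: [-0.001, 0.463, 0.886, 0.001]
wrist_force: [1.4, 3.0, -5.1]
opening: 0.26
time_s: 25.98
eef_pos: [0.4241, -0.1088, 0.2257]
eef_rot: [-0.0, 0.463, 0.886, -0.0]
wrist_force: [0.9, 0.7, -5.9]
opening: 0.263
time_s: 26.35
eef_pos: [0.4294, -0.1165, 0.2152]
eef_rot: [0.0, 0.463, 0.886, -0.0]
wrist_force: [-0.8, -0.4, -0.7]
opening: 0.256
[ 295  209   56  105 4768]
297 346
-0.024493211114443025
```

```bash
python3 -m pendant '[[[1.5,-2,-3,0,10],[1.2,-1.8,-3,0,10],[0,0,0,0,10],[0,0,0,0,50],[0,0,0,0,50],[0,0,0,0,50],[0,0,0,0,50]]]'; python3 -c "
from h import *
c=imaging.camera('wrist'); cv2.imwrite('pics/w13.png',c['img'][:,:,::-1])
a=cv2.imread('pics/v11.png'); b=c['img'][150:,120:520,::-1]
d=np.abs(a[60:150,150:270].astype(int)-b[60:150,150:270]).sum(2); ys,xs=np.where(d>90); print(len(ys), ys.min()+60 if len(ys) else 0, ys.max()+60 if len(ys) else 0, xs.min()+150 if len(ys) else 0, xs.max()+150 if len(ys) else 0)
for im in(a,b):
    m=cv2.inRange(cv2.cvtColor(np.ascontiguousarray(im[50:170,140:280]),cv2.COLOR_BGR2HSV),(5,60,40),(30,255,255)); k,l,st,ce=cv2.connectedComponentsWithStats(m); print([s.tolist() for s in st[1:] if s[4]>40])
"
```

```text
time_s: 27.28
eef_pos: [0.4319, -0.1195, 0.2092]
eef_rot: [0.0, 0.463, 0.886, -0.0]
wrist_force: [-0.1, -0.4, 0.5]
opening: 0.586
796 63 146 153 262
[[38, 35, 60, 56, 2043]]
[[38, 36, 70, 57, 2688]]
```

```bash
python3 -m pendant '[[[-8,12,16,0,50],[-10,14,32,0,50],[0,0,45,0,0],[0,0,45,0,0],[20,-28,0,0,0],[25,-36,0,0,0],[25,-36,0,0,0],[9,-12,0,0,0]]]'; python3 -c "
from h import *
import sys
o=monitor.get_obs();p=np.array(o['eef_pos'])-[.437,-.126,.197];print(p[:2]@[.575,-.818],p[:2]@[.818,.575],p[2],o['wrist_force'],o['opening'])
c=imaging.camera('top')
for t in ['lid_tab','lid_hinge']:
    for r in spotter.tip_of('top',t)[:1]: print(t,w(c,r['at']),r['confidence'])
c=imaging.camera('scene')
for t in ['lid_tab','lid_hinge']:
    for r in spotter.tip_of('scene',t)[:1]: print(t,w(c,r['at']),r['confidence'])
"
```

```text
time_s: 28.32
eef_pos: [0.4934, -0.2072, 0.3464]
eef_rot: [-0.001, 0.464, 0.886, -0.0]
wrist_force: [0.0, 0.8, -0.5]
opening: -0.003
0.09887897925911518 -0.000517888980629086 0.14940902392379712 [ 0.00623928  0.77266648 -0.45336897] -0.003207504838051797
lid_tab [ 0.46233421 -0.17360952  0.30075291] 0.55
lid_tab [ 0.46677087 -0.16731134  0.29398272] 0.6
lid_hinge [ 0.45352692 -0.14714181  0.22216233] 0.74
```

```bash
python3 -m pendant '[[[0,0,-35,0,0],[0,0,-35,0,0],[-10,14.7,0,0,0],[-10,14.7,0,0,0],[-10.5,14.7,0,0,0],[0,0,0,0,0]]]'; python3 -m pendant '[[[-5,7.5,0,0,0],[-5.4,7.2,0,0,0],[-5,7,-3,0,0],[-5,7,-4,0,0],[0,0,0,0,0]]]'
```

```text
time_s: 29.38
eef_pos: [0.4622, -0.1603, 0.2787]
eef_rot: [0.001, 0.462, 0.887, -0.0]
wrist_force: [1.1, 0.0, -0.4]
opening: -0.002
time_s: 30.0
eef_pos: [0.4412, -0.1319, 0.2693]
eef_rot: [-0.001, 0.463, 0.886, 0.0]
wrist_force: [-0.0, 0.0, -0.7]
opening: 0.003
```

```bash
python3 -m pendant '[[[-6.5,9,-12,0,0],[-5.2,7.4,-16,0,0],[-7.5,10.6,-9,0,0],[0,0,0,0,0]]]'; python3 -c "
from h import *
o=monitor.get_obs();p=np.array(o['eef_pos'])-[.437,-.126,.197];print(p[:2]@[.575,-.818],p[:2]@[.818,.575],p[2],o['wrist_force'],o['opening'])
for n in('top','wrist'):
  c=imaging.camera(n); cv2.imwrite('pics/lid_%s.png'%n,c['img'][:,:,::-1])
  for r in spotter.tip_of(n,'lid_tab')[:2]: print(n,w(c,r['at']),r['confidence'])
"
```

```text
time_s: 30.5
eef_pos: [0.4213, -0.1044, 0.2316]
eef_rot: [-0.002, 0.463, 0.887, 0.0]
wrist_force: [-0.4, -0.8, -0.2]
opening: 0.004
-0.026667827406370023 -0.00039251620517206584 0.03460149337003493 [-0.42039301 -0.7607729  -0.18399818] 0.0044444423175553655
top [ 0.4039659  -0.08470926  0.21600956] 0.58
wrist [ 0.40808011 -0.07911995  0.22301154] 0.79
```

```bash
python3 -m pendant '[[[-2.3,3.3,-15,0,0],[0,0,-10,0,0],[0,0,-8,0,0],[0,0,0,0,0]]]'; python3 -m pendant '[[[0,0,-3,0,0],[0,0,-3,0,0],[0,0,0,0,0]]]'
```

```text
time_s: 31.2
eef_pos: [0.4198, -0.1021, 0.199]
eef_rot: [-0.001, 0.463, 0.886, 0.0]
wrist_force: [-1.3, 0.8, -0.8]
opening: -0.001
time_s: 31.58
eef_pos: [0.4208, -0.1026, 0.1955]
eef_rot: [0.0, 0.463, 0.886, -0.0]
wrist_force: [-3.3, 2.9, 10.6]
opening: 0.002
```

```bash
python3 -m pendant '[[[0,0,-3,0,0],[0,0,-2,0,0],[0,0,0,0,0]]]'; python3 -m pendant '[[[0,0,6,0,0],[0,0,30,0,0],[-15,22,40,0,0],[-25,35,40,0,0],[-25,40,0,0,0],[0,50,0,0,0],[0,0,0,0,0]]]'; python3 - <<'E'
from h import *
np.set_printoptions(precision=4,suppress=True)
M=np.array([.437,-.126,.197]);e=np.array([.575,-.818,0]);z=np.array([0,0,1.])
for n in('top','wrist'):
    c=imaging.camera(n); cv2.imwrite(f'pics/{n}_end.png',c['img'][:,:,::-1])
    for t in ['lid_tab','lid_hinge','jar_mouth']:
        for r in spotter.tip_of(n,t)[:1]: p=w(c,r['at'])-M; print(n,t,'h',p@e,'z',p[2],r['confidence'])
    if n=='top':
        tt=c
        for t in ['salt_shaker','orange_spatula','yellow_spice','rack','biscotto_a']:
            for r in spotter.tip_of(n,t)[:2]: print(t,w(c,r['at']),round(r['confidence'],2))
s=imaging.camera('scene')
a=cv2.resize(tt['img'][150:250,240:410],None,fx=4.5,fy=4.5,interpolation=2)[:330,:]
b=cv2.resize(cv2.imread('pics/w13.png')[190:340,220:420,::-1],(390,260)); q=cv2.resize(s['img'][150:310,200:430],(375,260))
bot=np.hstack([b,q]); print(a.shape,bot.shape); cv2.imwrite('pics/v12.png',np.vstack([a[:,:765],bot])[:,:,::-1])
E
```

```text
time_s: 31.95
eef_pos: [0.4214, -0.1029, 0.1945]
eef_rot: [0.001, 0.463, 0.887, -0.0]
wrist_force: [-16.9, 9.0, 42.7]
opening: -0.001
time_s: 32.83
eef_pos: [0.355, 0.0472, 0.3054]
eef_rot: [0.001, 0.46, 0.888, 0.001]
wrist_force: [-0.1, -0.9, -0.1]
opening: -0.005
top lid_tab h -0.03591801223409405 z -0.022501604224822225 0.55
top lid_hinge h 0.02715739567432949 z 0.03018158549271882 0.97
top jar_mouth h -0.000247626444081004 z 0.00043110714050681453 0.58
salt_shaker [ 0.5493 -0.0779 -0.0037] 0.64
orange_spatula [ 0.4577  0.3838 -0.0002] 0.54
yellow_spice [ 0.5284 -0.4997  0.0007] 0.59
rack [ 0.4344 -0.1285  0.1972] 0.53
(330, 765, 3) (260, 765, 3)
```

View pics/v12.png

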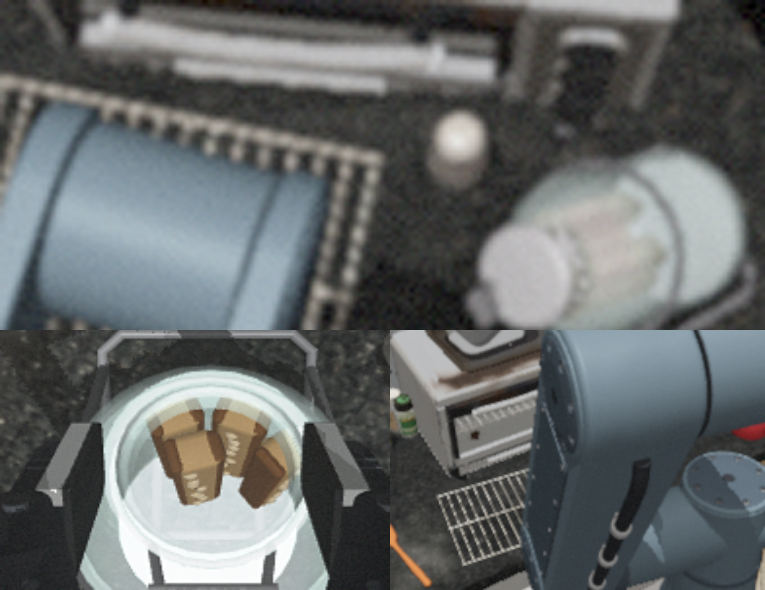

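```bash
python3 -c "
from h import *
print(order.hand_in())"
```

```text
the job is handed in; nothing more can be done
None
```

Both biscotti are in the jar and the lid is shut; I handed the job in at about 33 s of the 72 s limit. One force reading, in the last point below, could count against the run.

**How it went:** I gripped each biscotto by its end and tilted it down by levering it against the neck. I then pushed it along the jar's axis and let it slide in. Closed fingers swung the lid over from behind and pressed it down.

**Last checks that agreed:**
- **Biscotti:** the wrist picture taken before closing the lid shows four slices deep in the jar: the two fixed ones and the two I added.
- **Lid:** its tab is within about 2 mm of the computed shut position, and the top picture shows the lid flat on the rim.
- **Bystanders:** the salt shaker, spatula and spice jar are within 4 mm of their first readings, which is about the network's own accuracy.

**What went wrong or stayed uncertain:**
- **First insertion attempt:** it was a few millimetres too low and hit the rim with about 45–50 N at the wrist. The biscotto slipped about 30 mm in the grip, so I laid it back on the rack and gripped it again. Nothing fell.
- **Rack:** it looks in place in the pictures, but the last network call for it returned a false hit at the jar, so I have no final number for it.
- **Closing press on the lid:** the wrist force reached about 47 N through the fingertips. That is below the 120 N wrist limit, but it would break the 40 N limit if fingertip contact counts as the gripper's body.

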